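# Run the four-point test cell to its station, shut it, pin it and hold it shut

## Task

Push the open test cell along its rail to the measuring station until it clicks into the notch beside the black contact block, then fold the hinged upper half down onto the lower half. Take the steel pin from its block and push it down through the aligned holes of both halves until its collar sits on the upper half. The spring probes push the halves a few millimetres apart, so finish while still holding on: keep pressing down so that the halves stay fully shut with the pin fully home, do not let go, and leave the small beaker, the petri dish and the tweezers where they are.

Things in the scene. Friction and masses are not known exactly. Their poses are not given: they have to be found in the camera images.
- rail: Fixed aluminium slide rail, 380 mm long along its y, 64 mm wide, top 20 mm high, a stop plate 36 mm high at each end. Origin: centre of its underside; x away from the robot at yaw 0, z up. The measuring station is at y = -55 mm: two small ridges across the top form a notch; a black contact block (22 x 44 x 30 mm) stands beside it on the near side (x = -52 mm).
- carriage (a joint): Slide of the carriage, m; 0 at the start end, grows as it runs to the rail's -y; end of travel 0.225. At the station it reads 0.150: a sprung ball drops between the ridges and centres it. Pushing takes about 1.5 N, over a ridge (the last 15 mm before the station) about 6 N. Let go within 4 mm of the station, it is pulled in; a hard push runs past.
- slide_knob (a point): Centre of the top of the carriage's push knob, 73 mm above the worktop. Upright steel cylinder 16 mm in diameter, 38 mm high over the carriage plate (plate top at 35 mm; the grip part is the upper 26 mm), on the rail's centre line at the carriage's +y end, 78 mm in y from the clamshell's centre, 35 mm clear of the clamshell. Axes as the rail's.
- base_hole (a point): Centre of the mouth of the hole in the lower half (grey plastic, 80 along x, 70 along y, 16 mm thick, top face 51 mm above the worktop, fixed on the carriage). Hole 11.4 mm wide, 16 mm deep, small chamfer. Axes as the rail's, z up. The clamshell's centre is 26 mm further along +x.
- lid (a joint): Hinge angle of the upper half, rad; 0 = fully shut, flush on the lower half; grows as it opens away from the robot; stop at 2.0. Starts open past upright (1.65 to 1.95). The hinge is a little stiff: the half stays where it is left down to about 0.7, from there it sinks until the spring probes carry it at about 0.065. To press it from there to 0 takes about 7 N at the hole.
- lid_hinge (a point): Middle of the upper half's hinge line, 51 mm above the worktop, on the far side (70.5 mm in x from the holes); the line runs along the rail's y. The point turns with the upper half: its -x points from the hinge to the free edge, its z out of the outer face (the inner face lies at z = 0).
- lid_hole (a point): Centre of the outer mouth of the hole in the upper half (grey plastic, 80 x 70 x 14 mm, free edge 84.5 mm from the hinge line; a black cover 30 x 44 mm stands 6 mm proud of the outer face, 19 to 49 mm from the hinge line). Hole 12.6 mm wide, 3 mm chamfer, 70.5 mm from the hinge line; shut, it is 14 mm straight above base_hole.
- lid_lip (a point): Tip of the thumb lip on the free edge of the upper half, in the middle, 95.5 mm from the hinge line, 13 mm out from the inner face (lip 30 mm wide along y, 6 mm thick, 11 mm proud of the edge).
- pin: Loose steel pin, about 70 g, upright in its block. Origin: tip of its tapered nose, on the axis; z points up along the pin. Shaft 10 mm in diameter, 28 mm long (nose tapers over the lowest 6 mm), then a collar 24 mm in diameter, 4 mm thick, then a plain round handle 18 mm in diameter, from 37 to 64 mm above the tip.
- pin_shoulder (a point): Underside of the pin's collar on the axis, 28 mm above the tip; it comes to rest on the outer face of the upper half.
- pin_block: Fixed aluminium block 46 x 46 x 34 mm on a foot plate (84 mm along its y, 6 mm thick) with one hole 31 mm deep in the middle of its top, in which the pin stands with its collar on the block. Origin: centre of its underside.
- small_beaker: Bystander: empty plastic beaker, 53 x 58 x 72 mm; origin at the centre of its underside.
- petri_dish: Bystander: open petri dish, 89 mm in diameter, 16 mm high; origin at the centre of its underside.
- tweezers_1: Bystander: steel tweezers lying flat, 14 x 133 x 10 mm, long along their y; origin at the centre of their underside.

How it is judged:
By the outcome, as a careful person would: the job done as asked, in the order asked, and still so for the second after the job is handed in, while the arm keeps its last pose, push and grip.
It also fails if it takes over 66 s, if anything falls off the work surface, if the arm or the gripper's body presses on something with over 40 N, if the wrist force passes 120 N, or if a joint passes its speed limit or range.

## Robot

A 6-joint arm with a two-finger parallel gripper is mounted at the origin on a cart in front of the work surface, level with it; the furniture and walls round the work are solid. World frame = base frame: x ahead of the robot, y to its left, z up, the work surface at z = 0. Lengths are in m, angles in rad, forces in N, time in s.
With the tool pointing down it reaches from about 0.325 to 0.875 m from the base axis. Payload 4.4 kg.
Tool frame: the origin (TCP) lies at the centre of the arm's flange, where the gripper is bolted on; the fingertips stand 173 mm ahead of it and the grasp point (between the pads) lies 155 mm ahead of it; z points along the fingers, y is the line along which they close (so a half turn about z gives the same grasp; the last joint's range is limited). The gripper opens to 85 mm and grips with 20 to 120 N. Pads are 22 mm wide; open, the fingers measure 114 mm over their backs; the gripper's body (76 mm by 85 mm) begins 54 mm behind the grasp point. The pads swing forward as they close: fully open they stand 13 mm farther back than shut.
Start: joints at [1.008, 0.207, 1.542, -0, 1.393, -0.15], TCP at [0.231, 0.527, 0.405] pointing down, gripper open.
Joint ranges: [-2.73, 2.73], [-0.86, 2.22], [0.23, 2.46], [-1.11, 4.25], [0.08, 2.63], [-2.82, 2.82]. Speed limits (rad/s): [2.79, 2.79, 3.14, 3.14, 3.14, 3.14].

## Interface

Orientations are given as a unit quaternion [w, x, y, z].
In Python, from station import r gives the robot as it stands.
- The arm moves only by the shell command python3 -m inch 'ROWS' [FORCE]. ROWS is a JSON object of lists of equal length, an entry for each row: "jaw": the opening, from 0 (shut) to 1 (fully open); "xyz": the shift along the tool's x, y, z in units of 0.8 m (1.0 is 0.8 m), a list of three; "dr": the turn, a rotation vector about the tool's x, y, z in units of 90 degrees (1.0 is 90 degrees), a list of three. In form: {"jaw": [jaw, ...], "xyz": [[dx, dy, dz], ...], "dr": [[rx, ry, rz], ...]}. A call has 1 to 10 rows; each row is the pose to reach, as a shift and turn from the pose commanded when the call began, along the tool's axes at that moment; what a row does not reach only later rows make up. A row lasts 1/10 s, in which the tool goes at most 50 mm and 8.59 degrees, less where a joint would pass 70% of its speed; a pose out of reach is approached as far as the arm can. A call with a number of a shift or a turn outside -1 to 1 is refused whole. A call with a gripper value outside its range is refused whole. The fingers move at their own pace and stop on an object; FORCE is the grip in N (left out, the last holds). Time passes only in rows, so rows that repeat a pose let the fingers close. It gives the time, the measured TCP pose, the force, the opening and the grip force at its end, in the units of the state.
- r.state(): the state, without advancing time (a new reading comes with each control period).
- r.get_image(name): name is "side" or "top"; returns the picture (384x512x3 uint8, red, green, blue); there is no depth.
- r.camera_info(name): a dict with "fovy" (degrees; the focal length in pixels is half the picture's height over the tangent of half this angle, whatever the lens; pixels are square), "cx", "cy" (the principal point, pixels), "T" (4x4, takes a point from camera to world coordinates). Camera axes: x right, y down, z forward; pixel columns grow to the right and rows downward; lengths in m; the calibration is good to about 2 mm. A picture is of the moment at which its call begins. camera_info takes no time and is no camera call.
- r.finish_job(): hands the job in; it is judged then, once.
The state is a dict: "t": time; "qpos": joint angles; "joint_velocities": joint speeds; "effort": joint torques, N m; "tcp_pos": TCP position; "orientation": TCP orientation; "contact_force": force on the tool from outside, world axes, zero at the start; "torque": the same for the moment, N m; "gripper_width": finger opening in m; "gripper_force": force on a finger pad.
Only numpy, scipy, OpenCV 4.12 (cv2) and the standard library are available. Lean on these libraries where they do the work, as an engineer would, in place of code of your own. Each camera call takes 0.05 s, during which the arm holds its last target. There are 200 camera calls.

## Working session

There is one attempt and no reset: what is moved stays moved. The work goes in short steps, Python scripts to look and compute and a shell command to move; the robot and the scene stay as the last step left them, time stands still between calls to the robot, and variables do not carry over. Pictures are saved under pics/ and viewed, at most 10 in all, crops included, and the job is handed in when it is done.

```bash
mkdir -p pics; ls
python3 - <<'E'
from station import r
import cv2,json
for n in("top","side"):
    im=r.get_image(n); cv2.imwrite(f"pics/{n}0.png",cv2.resize(im[:,:,::-1],(800,600),interpolation=cv2.INTER_CUBIC))
    c=r.camera_info(n); print(n,c)
s=r.state(); print(s)
E
```

```text
pics
top {'fovy': 49.77882604160796, 'cx': 261.2060163481641, 'cy': 187.0797614150641, 'T': array([[ 0.00414723, -0.99175108,  0.12811164,  0.39271838],
       [-0.9999718 , -0.00331096,  0.00673996,  0.08827892],
       [-0.00626019, -0.12813598, -0.99173685,  1.10161389],
       [ 0.        ,  0.        ,  0.        ,  1.        ]])}
side {'fovy': 54.401463797186175, 'cx': 257.58274656143556, 'cy': 193.98970858763863, 'T': array([[-0.99853822, -0.04712045,  0.02647809,  0.47338384],
       [-0.04904772,  0.58411645, -0.81018658,  0.82602828],
       [ 0.02271007, -0.81030095, -0.58557375,  0.62369726],
       [ 0.        ,  0.        ,  0.        ,  1.        ]])}
{'t': 0.1, 'qpos': array([ 1.00749575e+00,  2.07360811e-01,  1.54285499e+00, -2.00893881e-05,
        1.39349244e+00, -1.50512720e-01]), 'joint_velocities': array([-0.0013695 , -0.000318  , -0.00467024,  0.00066251,  0.00034154,
        0.0006522 ]), 'effort': array([-1.97924412e-03, -3.84093690e+01, -2.92548251e+01, -3.05342801e-04,
        4.85482407e-03, -2.43663010e-05]), 'tcp_pos': array([0.23050645, 0.52640529, 0.40360589]), 'orientation': array([-3.60306615e-04,  2.04929844e-01,  9.78776093e-01, -9.94586595e-04]), 'contact_force': array([-0.79258471,  0.90966185,  0.10010055]), 'torque': array([0.03498159, 0.01214952, 0.05839492]), 'gripper_force': 0.0, 'gripper_width': 0.08558807948077574}
```

View pics/top0.png

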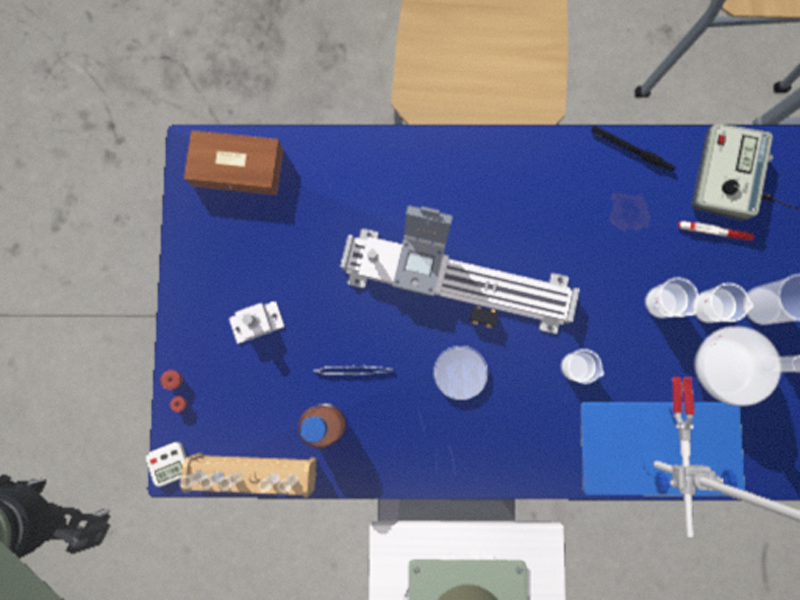

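View pics/side0.png

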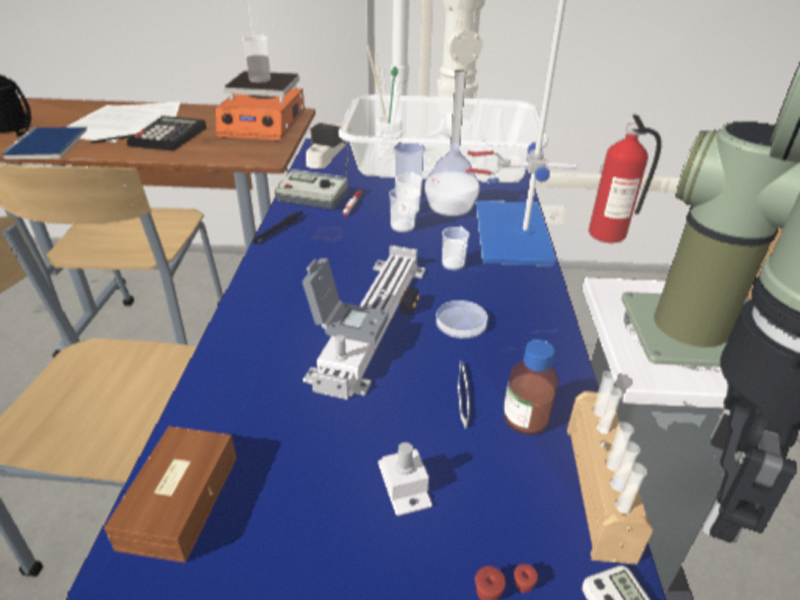

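Top: the rail runs from (346,262) to (575,305), with the knob near (373,257) and the pin near (250,320). Side: the pin is near (405,452) and the lid stands open. I'll enlarge both.

Run:
```python
import cv2,numpy as np
from station import r
t=r.get_image("top")[:,:,::-1]; s=r.get_image("side")[:,:,::-1]
R=lambda im,x,y,w,h,k:cv2.resize(im[y:y+h,x:x+w],None,fx=k,fy=k,interpolation=cv2.INTER_CUBIC)
a=R(t,214,126,160,90,5)
b=R(t,140,185,50,50,5); c=R(s,240,278,45,50,5)
cv2.imwrite("pics/c1.png",a)   # 800x450
d=R(s,190,150,90,110,5)  #450x550
o=np.zeros((600,800,3),np.uint8); o[:550,:450]=d; o[:250,470:720]=b; o[270:520,470:695]=c
cv2.imwrite("pics/c2.png",o)
```

```text
(no output)
```

View pics/c1.png

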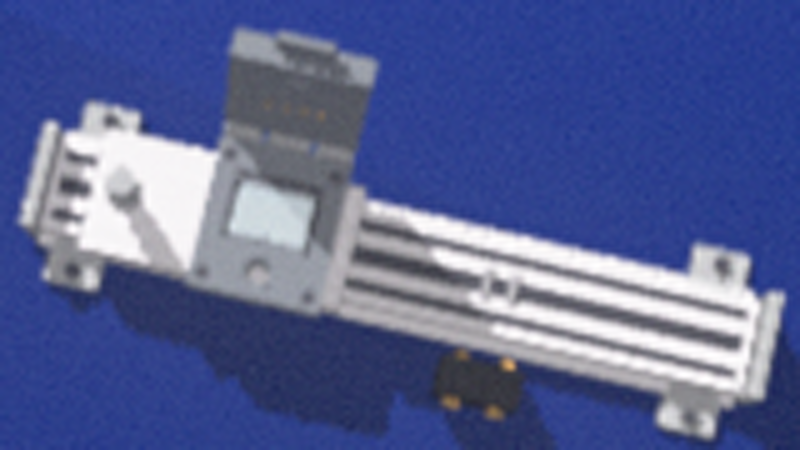

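View pics/c2.png

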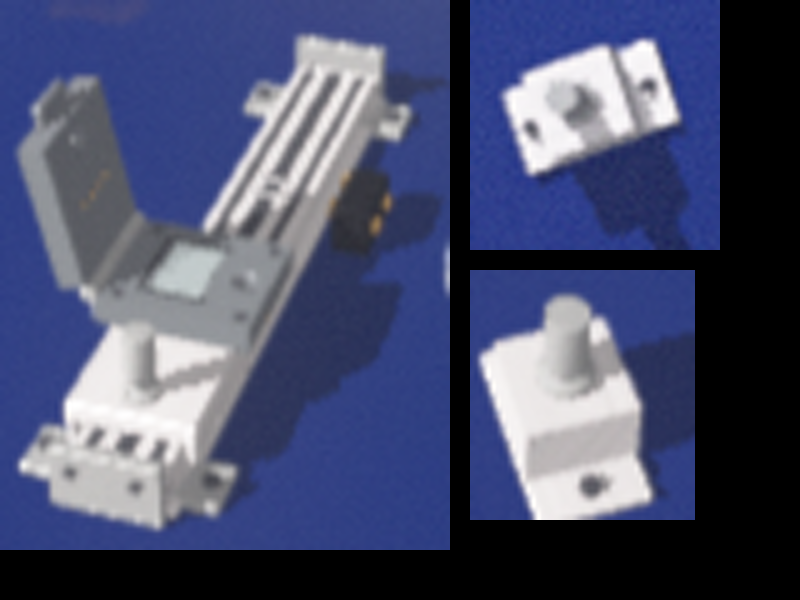

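Top crop: knob top (123,181), hole (257,272), station ridges (500,288). Side crop: knob top (139,333), hole (245,281). Pin top is at (570,98) in the top view and (568,305) in the side view.

```bash
cat > h.py <<'E'
import numpy as np
from station import r
from scipy.spatial.transform import Rotation as Ro
def ray(n,u,v):
    c=r.camera_info(n); f=192/np.tan(np.radians(c["fovy"]/2)); T=c["T"]
    return T[:3,3],T[:3,:3]@np.array([(u-c["cx"])/f,(v-c["cy"])/f,1.])
def atz(n,u,v,z):
    o,d=ray(n,u,v); return o+d*(z-o[2])/d[2]
def tri(a,b):
    A=[];B=[]
    for n,u,v in(a,b):
        o,d=ray(n,u,v); d=d/np.linalg.norm(d); P=np.eye(3)-np.outer(d,d); A.append(P);B.append(P@o)
    return np.linalg.lstsq(np.vstack(A),np.hstack(B),rcond=None)[0]
def proj(n,p):
    c=r.camera_info(n); f=192/np.tan(np.radians(c["fovy"]/2)); T=c["T"]
    q=T[:3,:3].T@(np.array(p)-T[:3,3]); return np.array([f*q[0]/q[2]+c["cx"],f*q[1]/q[2]+c["cy"]])
def st():
    s=r.state(); q=s["orientation"]; R=Ro.from_quat(np.r_[q[1:],q[0]]).as_matrix(); return s["tcp_pos"],R
def plan(p,yax=None):
    """shift (units) and turn (units) to reach TCP p, tool down with closing axis along yax"""
    t,R=st(); print("xyz",np.round(R.T@(np.array(p)-t)/.8,4))
    if yax is not None:
        y=np.r_[np.array(yax)[:2],0.]; y/=np.linalg.norm(y)
        for s in(1,-1):
            z=np.array([0,0,-1.]); Y=s*y; G=np.c_[np.cross(Y,z),Y,z]
            print("dr",s,np.round(Ro.from_matrix(R.T@G).as_rotvec()/(np.pi/2),4))
E
python3 - <<'E'
from h import *
T=lambda x,y:("top",214+x/5-.4,126+y/5-.4)
S=lambda x,y:("side",190+x/5-.4,150+y/5-.4)
k=atz(*T(123,181),.073); h=atz(*T(257,272),.051); n=atz(*T(500,288),.021)
print("knob",k,atz(*S(139,333),.073),tri(T(123,181),S(139,333)))
print("hole",h,atz(*S(245,281),.051),tri(T(257,272),S(245,281)))
print("notch",n)
v=(k-h)[:2]; print("yaw", np.arctan2(v[1],v[0])-np.arctan2(78,26), np.linalg.norm(v),np.hypot(78,26))
d=(k-n)[:2]; print("yaw2",np.arctan2(d[1],d[0])-np.pi/2, np.linalg.norm(d))
a=[atz(*T(x,y),.020) for x,y in((370,201),(748,293),(365,250),(742,340))]
for i in(0,2): e=(a[i]-a[i+1])[:2]; print("yaw3",np.arctan2(e[1],e[0])-np.pi/2)
P=("top",140+100/5-.4,185+98/5-.4);Q=("side",240+98/5-.4,278+35/5-.4)
print("pin",atz(*P,.07),atz(*Q,.07),tri(P,Q))
E
```

```text
knob [0.58981576 0.15367703 0.073     ] [0.58684948 0.15934473 0.073     ] [0.58917573 0.15391306 0.06876932]
hole [0.54678171 0.08576158 0.051     ] [0.54420801 0.08789991 0.051     ] [0.54568713 0.08578141 0.04956148]
notch [ 0.54307637 -0.04234739  0.021     ]
yaw -0.2430388870459237 0.08040173033087757 82.21921916437786
yaw2 -0.23406621494051283 0.20151959133334857
yaw3 -0.23968682905674443
yaw3 -0.23433820053397714
pin [0.48190477 0.34954774 0.07      ] [0.48097864 0.352543   0.07      ] [0.48157128 0.35023678 0.06738462]
```

Run:
```python
from h import *
T=lambda x,y:("top",214+x/5-.4,126+y/5-.4)
# rail centre check from end plates' top faces (z .036) and contact block top(z .03)
l=atz(*T(40,180),.036); q=atz(*T(768,345),.036); print("ends",l,q,(l+q)/2)
c=np.cos(-.237);s=np.sin(-.237)
m=((l+q)/2)[:2]; print("station from ends",m-.055*np.array([-s,c]))
b=atz(*T(480,372),.03)[:2]; print("from block",b+.052*np.array([c,s]))
plan([.590,.154,.317],[c,s])
```

```text
ends [0.59730967 0.19952497 0.036     ] [ 0.51167812 -0.17868732  0.036     ] [0.5544939  0.01041883 0.036     ]
station from ends [ 0.54158058 -0.04304374]
from block [ 0.54826032 -0.04255015]
xyz [-0.5984 -0.2461  0.1089]
dr 1 [-8.000e-04  5.000e-04  8.881e-01]
dr -1 [-6.0000e-04 -9.0000e-04 -1.1119e+00]
```

```bash
python3 -m inch '{"jaw":[1,1,1,1,1,1,1,1,1,1],"xyz":[[-0.5984,-0.2461,0.109],[-0.5984,-0.2461,0.109],[-0.5984,-0.2461,0.109],[-0.5984,-0.2461,0.109],[-0.5984,-0.2461,0.109],[-0.5984,-0.2461,0.109],[-0.5984,-0.2461,0.109],[-0.5984,-0.2461,0.109],[-0.5984,-0.2461,0.109],[-0.5984,-0.2461,0.109]],"dr":[[0,0,0.888],[0,0,0.888],[0,0,0.888],[0,0,0.888],[0,0,0.888],[0,0,0.888],[0,0,0.888],[0,0,0.888],[0,0,0.888],[0,0,0.888]]}'
python3 - <<'E'
from h import *
plan([.590,.154,.217],[np.cos(.237),-np.sin(.237)])
E
```

```text
t: 1.2
tcp_pos: [0.5742, 0.1703, 0.3211]
orientation: [-0.0, 0.787, 0.617, -0.0]
contact_force: [0.2, 1.3, 0.1]
gripper_width: 0.0853
gripper_force: 0.0
xyz [-0.015   0.024   0.1301]
dr 1 [-0.0002 -0.0001 -0.0023]
dr -1 [-1.0000e-04  2.0000e-04  1.9977e+00]
```

```bash
python3 -m inch '{"jaw":[1,1],"xyz":[[0,0,0],[0,0,0]],"dr":[[0,0,0],[0,0,0]]}'
python3 - <<'E'
from h import *
plan([.590,.154,.217],[np.cos(.237),-np.sin(.237)])
E
```

```text
t: 1.4
tcp_pos: [0.5736, 0.1708, 0.3208]
orientation: [-0.001, 0.786, 0.618, -0.001]
contact_force: [-0.7, -0.3, 0.4]
gripper_width: 0.0853
gripper_force: 0.0
xyz [-0.0155  0.0251  0.1297]
dr 1 [-0.0011  0.0001 -0.0015]
dr -1 [2.0000e-04 1.7000e-03 1.9985e+00]
```

```bash
python3 -m inch '{"jaw":[1,1,1,1,1],"xyz":[[-0.0155,0.025,0],[-0.0155,0.025,0.06],[-0.0155,0.025,0.1295],[-0.0155,0.025,0.1295],[-0.0155,0.025,0.1295]],"dr":[[0,0,0],[0,0,0],[0,0,0],[0,0,0],[0,0,0]]}'
python3 - <<'E'
from h import *
import cv2
plan([.590,.154,.217],[np.cos(.237),-np.sin(.237)])
s=r.get_image("side")[:,:,::-1]; t=r.get_image("top")[:,:,::-1]
o=np.zeros((500,800,3),np.uint8)
o[:,:400]=cv2.resize(s[170:270,180:260],None,fx=5,fy=5,interpolation=cv2.INTER_CUBIC)
o[:,400:]=cv2.resize(t[110:210,200:280],None,fx=5,fy=5,interpolation=cv2.INTER_CUBIC)
cv2.imwrite("pics/g1.png",o)
E
```

```text
t: 1.9
tcp_pos: [0.588, 0.1563, 0.2166]
orientation: [-0.001, 0.785, 0.619, -0.002]
contact_force: [-0.5, 0.6, 0.8]
gripper_width: 0.0851
gripper_force: 0.0
xyz [-0.0023  0.0031 -0.0004]
dr 1 [-0.0029  0.0009  0.0013]
dr -1 [-1.5000e-03 -4.5000e-03 -1.9987e+00]
```

View pics/g1.png

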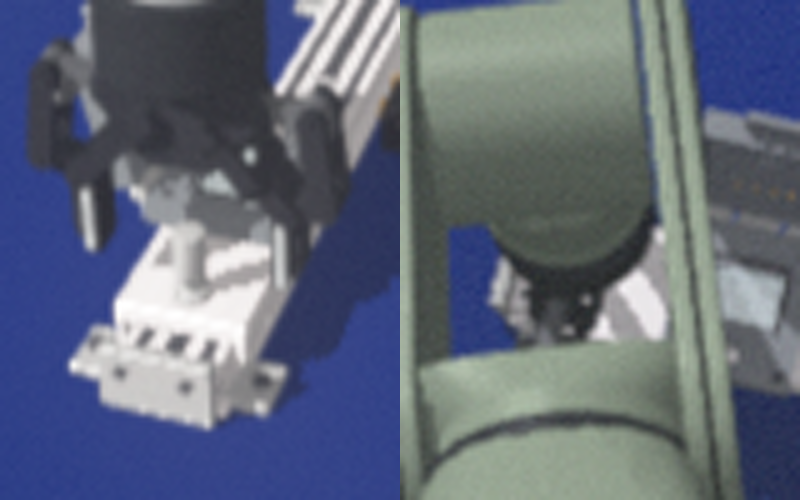

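The fingers straddle the knob (side view: knob at (190,235), fingertips at (93,240) and (285,270)). Closing.

```bash
python3 -m inch '{"jaw":[0.5,0.2,0,0,0,0,0,0],"xyz":[[-0.001,0.001,0],[-0.001,0.001,0],[-0.001,0.001,0],[-0.001,0.001,0],[-0.001,0.001,0],[-0.001,0.001,0],[-0.001,0.001,0],[-0.001,0.001,0]],"dr":[[0,0,0],[0,0,0],[0,0,0],[0,0,0],[0,0,0],[0,0,0],[0,0,0],[0,0,0]]}' 40
python3 - <<'E'
from h import *
t,R=st(); print(t,R.round(3)); 
d=np.array([-.2348,-.972,0]); print("unit shift/mm along -y", R.T@d*.001/.8)
plan(np.r_[.5614,.0335,.217],[np.cos(.237),-np.sin(.237)])
E
```

```text
t: 2.8
tcp_pos: [0.5892, 0.1547, 0.2186]
orientation: [-0.002, 0.786, 0.619, -0.001]
contact_force: [-6.4, 0.8, 6.5]
gripper_width: 0.0141
gripper_force: 39.3
[0.58917961 0.15470481 0.21859487] [[ 0.235  0.972 -0.004]
 [ 0.972 -0.235  0.001]
 [-0.    -0.004 -1.   ]]
unit shift/mm along -y [-1.24994675e-03 -3.08359806e-07  5.18950185e-07]
xyz [-0.1554  0.0018  0.0021]
dr 1 [-0.0027  0.0003  0.0001]
dr -1 [-4.0000e-04 -4.2000e-03 -1.9999e+00]
```

```bash
python3 -m inch '{"jaw":[0,0,0,0,0,0,0,0,0,0],"xyz":[[-0.01,0,0],[-0.03,0,0],[-0.05,0,0],[-0.07,0,0],[-0.09,0,0],[-0.105,0,0],[-0.115,0,0],[-0.125,0,0],[-0.13,0,0],[-0.13,0,0]],"dr":[[0,0,0],[0,0,0],[0,0,0],[0,0,0],[0,0,0],[0,0,0],[0,0,0],[0,0,0],[0,0,0],[0,0,0]]}' 60
python3 - <<'E'
from h import *
plan(np.r_[.5614,.0335,.217]+np.r_[.0002,.0008,0])
E
```

```text
t: 3.8
tcp_pos: [0.5649, 0.0529, 0.2186]
orientation: [-0.001, 0.786, 0.618, -0.001]
contact_force: [-5.4, -0.4, 7.4]
gripper_width: 0.0145
gripper_force: 59.0
xyz [-0.0236  0.0014  0.0021]
```

```bash
python3 -m inch '{"jaw":[0,0,0,0],"xyz":[[-0.003,0,0],[-0.006,0,0],[-0.009,0,0],[-0.011,0,0]],"dr":[[0,0,0],[0,0,0],[0,0,0],[0,0,0]]}'; python3 -m inch '{"jaw":[0,0,0],"xyz":[[-0.002,0,0],[-0.004,0,0],[-0.004,0,0]],"dr":[[0,0,0],[0,0,0],[0,0,0]]}';python3 -m inch '{"jaw":[0,0,0],"xyz":[[-0.002,0,0],[-0.004,0,0],[-0.004,0,0]],"dr":[[0,0,0],[0,0,0],[0,0,0]]}';python3 -m inch '{"jaw":[0,0,0],"xyz":[[-0.002,0,0],[-0.004,0,0],[-0.004,0,0]],"dr":[[0,0,0],[0,0,0],[0,0,0]]}'
python3 - <<'E'
from h import *
import cv2
plan(np.r_[.5614,.0335,.217]+np.r_[.0002,.0008,0])
s=r.get_image("side")[:,:,::-1]
cv2.imwrite("pics/g2.png",cv2.resize(s[120:240,180:300],None,fx=5,fy=5,interpolation=cv2.INTER_CUBIC))
E
```

```text
t: 4.2
tcp_pos: [0.5631, 0.0454, 0.2187]
orientation: [-0.002, 0.786, 0.618, -0.0]
contact_force: [-3.6, 6.7, 6.3]
gripper_width: 0.0144
gripper_force: 58.9
t: 4.5
tcp_pos: [0.5627, 0.0441, 0.2187]
orientation: [-0.003, 0.786, 0.618, 0.002]
contact_force: [-1.8, 11.6, 4.1]
gripper_width: 0.0142
gripper_force: 58.7
t: 4.8
tcp_pos: [0.5617, 0.0397, 0.2187]
orientation: [-0.002, 0.785, 0.619, -0.0]
contact_force: [-4.5, 2.2, 6.4]
gripper_width: 0.0139
gripper_force: 59.1
t: 5.1
tcp_pos: [0.5607, 0.0352, 0.2186]
orientation: [-0.001, 0.786, 0.619, -0.002]
contact_force: [-5.2, -1.6, 8.3]
gripper_width: 0.0142
gripper_force: 59.2
xyz [-0.0008  0.0013  0.002 ]
```

```bash
python3 -m inch '{"jaw":[0.3,0.6,0.8,0.8,0.8,0.8],"xyz":[[0,0,0],[0,0,0],[0,0,0],[0,0,-0.04],[0,0,-0.1],[0,0,-0.15]],"dr":[[0,0,0],[0,0,0],[0,0,0],[0,0,0],[0,0,0],[0,0,0]]}'
python3 - <<'E'
from h import *
import cv2
s=r.get_image("side")[:,:,::-1]; t=r.get_image("top")[:,:,::-1]
o=np.zeros((500,800,3),np.uint8)
o[:,:400]=cv2.resize(s[125:225,195:275],None,fx=5,fy=5,interpolation=cv2.INTER_CUBIC)
o[:,400:]=cv2.resize(t[110:210,250:330],None,fx=5,fy=5,interpolation=cv2.INTER_CUBIC)
cv2.imwrite("pics/g2.png",o)
E
```

```text
t: 5.75
tcp_pos: [0.5616, 0.0353, 0.3395]
orientation: [0.0, 0.786, 0.619, 0.0]
contact_force: [1.0, -0.1, 0.7]
gripper_width: 0.0681
gripper_force: 0.0
```

View pics/g2.png

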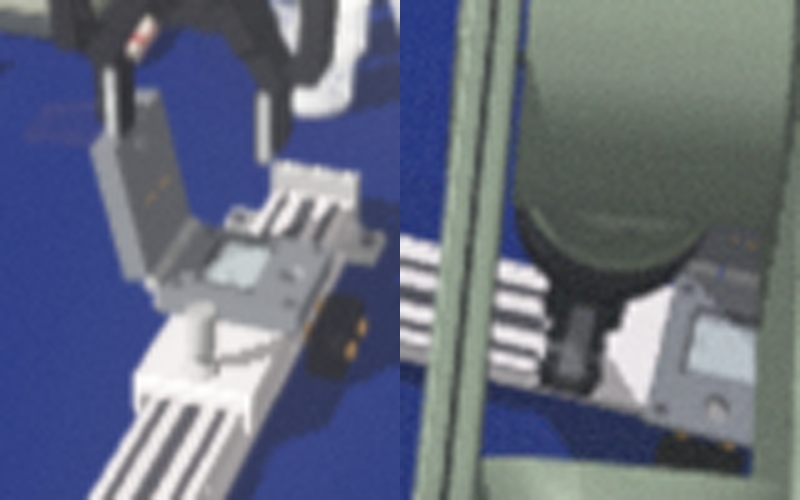

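The carriage sits beside the contact block, with the hole at (717,407) in the top part and (293,271) in the side part. Checking the position and planning the lid move.

```bash
cat >> h.py <<'E'
ux=np.array([np.cos(.237),-np.sin(.237)]); uy=np.array([np.sin(.237),np.cos(.237)])
E
python3 - <<'E'
from h import *
H=tri(("top",313,191),("side",253.2,178.8)); print(atz("top",313,191,.051),atz("side",253.2,178.8,.051),H)
h=atz("top",313,191,.051)[:2]
print("expected",np.array([.5431,-.0423])-.026*ux, "travel",(np.array([.5468,.0858])-h)@uy)
n=np.array([.5431,-.0423])+.0445*ux; print("hinge",n)
p=n+.075*ux
plan(np.r_[p,.36]);t,R=st(); print("ux in tool",R.T@np.r_[ux,0],"uy",R.T@np.r_[uy,0])
E
```

```text
[ 0.51877898 -0.0369466   0.051     ] [ 0.51492907 -0.03718273  0.051     ] [ 0.51679669 -0.03678997  0.05153786]
expected [ 0.51782679 -0.03619552] travel 0.12589442052584457
hinge [ 0.58635608 -0.05274805]
xyz [-0.1003  0.1465 -0.0162]
ux in tool [-2.90025719e-04  9.99891506e-01  1.47272319e-02] uy [9.99997456e-01 2.57050896e-04 2.24088093e-03]
```

```bash
python3 -m inch '{"jaw":[0,0,0,0,0,0,0,0],"xyz":[[0,0,-0.03],[0,0.05,-0.03],[-0.04,0.1,-0.03],[-0.1,0.1465,-0.03],[-0.1,0.1465,-0.03],[-0.1,0.1465,-0.03],[-0.1,0.1465,-0.03],[-0.1,0.1465,-0.03]],"dr":[[0,0,0],[0,0,0],[0,0,0],[0,0,0],[0,0,0],[0,0,0],[0,0,0],[0,0,0]]}'
python3 - <<'E'
from h import *
n=np.array([.58636,-.05275])
plan(np.r_[n+.075*ux,.288],uy)
plan(np.r_[n+.0285*ux,.288])
E
```

```text
t: 6.65
tcp_pos: [0.6561, -0.0684, 0.3616]
orientation: [-0.001, 0.785, 0.619, -0.0]
contact_force: [0.3, -0.4, 0.3]
gripper_width: 0.0003
gripper_force: 0.0
xyz [-0.0015  0.0046  0.0919]
dr 1 [-4.00e-04 -1.00e-03 -9.99e-01]
dr -1 [-1.000e-03  4.000e-04  1.001e+00]
xyz [-0.0014 -0.0535  0.092 ]
```

```bash
python3 -m inch '{"jaw":[0,0,0],"xyz":[[-0.0015,0.005,0.05],[-0.0015,0.005,0.092],[-0.0015,0.005,0.092]],"dr":[[0,0,0],[0,0,0],[0,0,0]]}';  python3 -m inch '{"jaw":[0,0,0,0,0],"xyz":[[0,-0.01,0],[0,-0.025,0],[0,-0.04,0],[0,-0.055,0],[0,-0.0585,0]],"dr":[[0,0,0],[0,0,0],[0,0,0],[0,0,0],[0,0,0]]}'
```

```text
t: 6.95
tcp_pos: [0.6572, -0.0698, 0.2822]
orientation: [-0.005, 0.785, 0.619, -0.004]
contact_force: [-1.2, 0.6, -0.4]
gripper_width: -0.0
gripper_force: 0.0
t: 7.45
tcp_pos: [0.6149, -0.0605, 0.2922]
orientation: [0.002, 0.785, 0.619, 0.002]
contact_force: [-0.1, -0.1, 0.7]
gripper_width: -0.0
gripper_force: 0.5
```

```bash
python3 -m inch '{"jaw":[0,0,0,0,0,0,0,0,0],"xyz":[[0,-0.01,-0.002],[0,-0.02,-0.003],[0,-0.031,-0.003],[0,-0.043,0],[0,-0.055,0.0045],[0,-0.0625,0.009],[0,-0.069,0.014],[0,-0.0755,0.02],[0,-0.081,0.025]],"dr":[[0,0,0],[0,0,0],[0,0,0],[0,0,0],[0,0,0],[0,0,0],[0,0,0],[0,0,0],[0,0,0]]}'
python3 - <<'E'
from h import *
import cv2
s=r.get_image("side")[:,:,::-1]
cv2.imwrite("pics/g3.png",cv2.resize(s[100:220,180:300],None,fx=5,fy=5,interpolation=cv2.INTER_CUBIC))
E
```

```text
t: 8.35
tcp_pos: [0.5512, -0.0458, 0.2676]
orientation: [-0.0, 0.786, 0.619, -0.0]
contact_force: [0.2, 0.3, 1.4]
gripper_width: 0.0001
gripper_force: 0.7
```

View pics/g3.png

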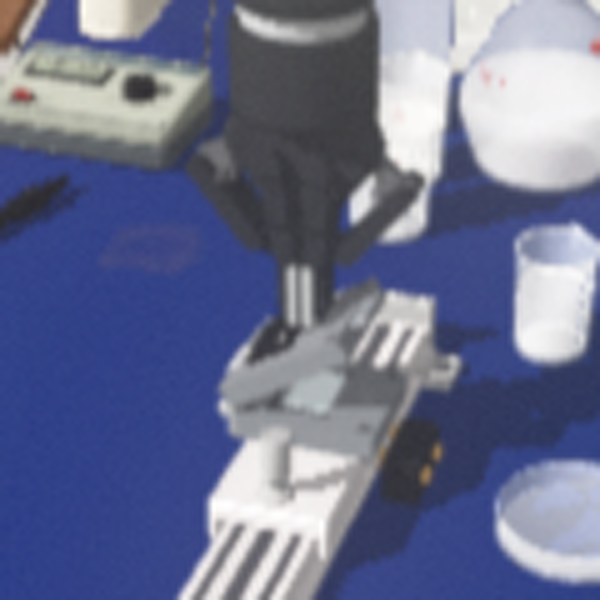

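The lid is at about 0.7 rad, with the fingertips on its outer face at (300,320). I'll push a little further, then rise and go to the pin.

```bash
python3 -m inch '{"jaw":[0,0,0,0,0,0,0,0],"xyz":[[0,-0.005,0.006],[0,-0.009,0.013],[0,-0.013,0.02],[0,-0.013,0.02],[0,0,-0.03],[0,0,-0.08],[0,0,-0.12],[0,0,-0.12]],"dr":[[0,0,0],[0,0,0],[0,0,0],[0,0,0],[0,0,0],[0,0,0],[0,0,0],[0,0,0]]}'
python3 - <<'E'
from h import *
plan([.4818,.350,.30],ux)
E
```

```text
t: 9.2
tcp_pos: [0.5543, -0.0465, 0.3708]
orientation: [0.005, 0.786, 0.619, 0.004]
contact_force: [0.1, -0.1, -0.1]
gripper_width: -0.0003
gripper_force: 0.0
xyz [ 0.4605 -0.2056  0.0858]
dr 1 [ 0.0085 -0.      0.0001]
dr -1 [ 0.      0.0134 -1.9999]
```

```bash
python3 -m inch '{"jaw":[0.8,0.8,0.8,0.8,0.8,0.8,0.8,0.8,0.8,0.8],"xyz":[[0.05,-0.02,0],[0.46,-0.2056,0.08],[0.46,-0.2056,0.08],[0.46,-0.2056,0.08],[0.46,-0.2056,0.08],[0.46,-0.2056,0.08],[0.46,-0.2056,0.08],[0.46,-0.2056,0.08],[0.46,-0.2056,0.08],[0.46,-0.2056,0.08]],"dr":[[0,0,0],[0,0,0],[0,0,0],[0,0,0],[0,0,0],[0,0,0],[0,0,0],[0,0,0],[0,0,0],[0,0,0]]}'; python3 -m inch '{"jaw":[0.8,0.8],"xyz":[[0,0,0],[0,0,0]],"dr":[[0,0,0],[0,0,0]]}'
python3 - <<'E'
from h import *
import cv2
plan([.4818,.350,.217],ux)
t=r.get_image("top")[:,:,::-1];s=r.get_image("side")[:,:,::-1]
o=np.zeros((500,800,3),np.uint8)
o[:,:400]=cv2.resize(s[125:225,195:275],None,fx=5,fy=5,interpolation=cv2.INTER_CUBIC)
o[:,400:]=cv2.resize(t[120:220,260:340],None,fx=5,fy=5,interpolation=cv2.INTER_CUBIC)
cv2.imwrite("pics/g4.png",o)
E
```

```text
t: 10.2
tcp_pos: [0.4771, 0.3523, 0.2987]
orientation: [-0.0, 0.784, 0.62, -0.001]
contact_force: [0.3, -0.7, -0.6]
gripper_width: 0.0684
gripper_force: 0.0
t: 10.4
tcp_pos: [0.479, 0.349, 0.3004]
orientation: [0.0, 0.786, 0.618, -0.0]
contact_force: [0.1, -0.1, -0.0]
gripper_width: 0.0686
gripper_force: 0.0
xyz [0.0021 0.0031 0.1043]
dr 1 [ 0.0002  0.0003 -0.0011]
dr -1 [ 5.0000e-04 -3.0000e-04  1.9989e+00]
```

View pics/g4.png

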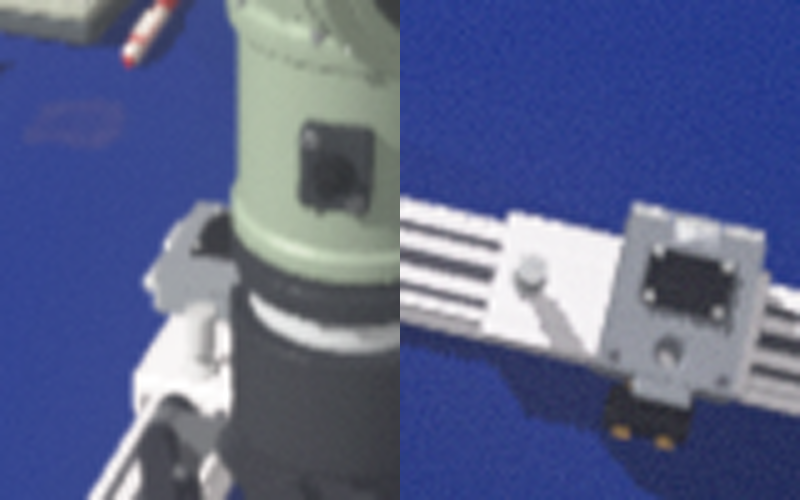

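The lid is down on the probes, with its hole at (669,350) in the top part. Now grasping the pin.

```bash
python3 - <<'E'
from h import *
print("lidhole",atz("top",313.4,189.6,.0696),"knob",atz("top",260+131/5-.4,120+54-.4,.073), "hole from knob", atz("top",260+131/5-.4,120+54-.4,.073)[:2]-.078*uy-.026*ux)
E
python3 -m inch '{"jaw":[0.8,0.8,0.8,0.8,0.8,0.8],"xyz":[[0.002,0.003,0.03],[0.002,0.003,0.07],[0.002,0.003,0.095],[0.002,0.003,0.104],[0.002,0.003,0.104],[0.002,0.003,0.104]],"dr":[[0,0,0],[0,0,0],[0,0,0],[0,0,0],[0,0,0],[0,0,0]]}'
python3 - <<'E'
from h import *
plan([.4818,.350,.217],ux)
import cv2
t=r.get_image("top")[:,:,::-1];s=r.get_image("side")[:,:,::-1]
o=np.zeros((400,800,3),np.uint8)
o[:,:400]=cv2.resize(s[250:330,225:305],None,fx=5,fy=5,interpolation=cv2.INTER_CUBIC)
o[:,400:]=cv2.resize(t[165:245,120:200],None,fx=5,fy=5,interpolation=cv2.INTER_CUBIC)
cv2.imwrite("pics/g5.png",o)
E
```

```text
lidhole [ 0.52009054 -0.03577514  0.0696    ] knob [0.55999645 0.03353302 0.073     ] hole from knob [ 0.51640981 -0.03618215]
t: 11.1
tcp_pos: [0.4819, 0.3513, 0.2185]
orientation: [0.0, 0.786, 0.618, 0.001]
contact_force: [-0.4, 0.2, 0.5]
gripper_width: 0.0685
gripper_force: 0.0
xyz [-0.0016  0.0003  0.0019]
dr 1 [ 0.0011 -0.0009 -0.0004]
dr -1 [-1.5000e-03 -1.7000e-03  1.9996e+00]
```

View pics/g5.png

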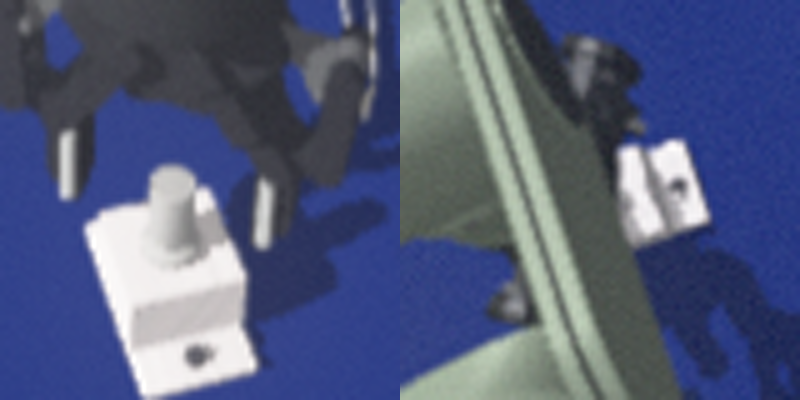

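Pads straddle the pin handle (173,205). Closing and lifting.

```bash
python3 -m inch '{"jaw":[0.4,0,0,0,0,0,0],"xyz":[[0,0,0],[0,0,0],[0,0,0],[0,0,0],[0,0,0],[0,0,0],[0,0,0]],"dr":[[0,0,0],[0,0,0],[0,0,0],[0,0,0],[0,0,0],[0,0,0],[0,0,0]]}' 80; python3 -m inch '{"jaw":[0,0,0,0,0],"xyz":[[0,0,-0.02],[0,0,-0.04],[0,0,-0.08],[0,0,-0.11],[0,0,-0.11]],"dr":[[0,0,0],[0,0,0],[0,0,0],[0,0,0],[0,0,0]]}'
python3 - <<'E'
from h import *
plan([.518,-.0362,.29],ux)
import cv2
s=r.get_image("side")[:,:,::-1]
cv2.imwrite("pics/g6.png",cv2.resize(s[200:320,200:320],None,fx=5,fy=5,interpolation=cv2.INTER_CUBIC))
E
```

```text
t: 11.9
tcp_pos: [0.4812, 0.3516, 0.2178]
orientation: [0.0, 0.786, 0.619, 0.0]
contact_force: [-0.5, 0.7, 5.4]
gripper_width: 0.0156
gripper_force: 78.5
t: 12.4
tcp_pos: [0.4824, 0.3522, 0.3109]
orientation: [0.001, 0.786, 0.619, 0.005]
contact_force: [0.5, 1.3, -0.3]
gripper_width: 0.015
gripper_force: 79.0
xyz [-0.4617  0.1569  0.0245]
dr 1 [ 0.0044 -0.0038  0.0002]
dr -1 [ 0.006   0.007  -1.9998]
```

View pics/g6.png

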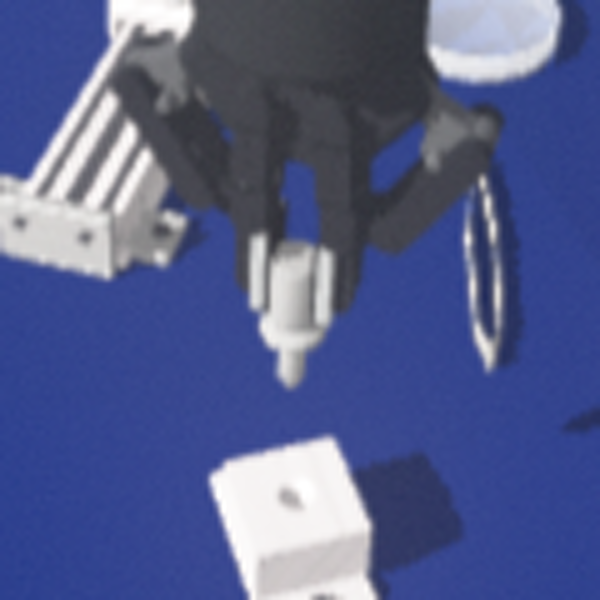

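Pin held straight: tip (289,385), block empty. Transferring it above the hole.

```bash
python3 -m inch '{"jaw":[0,0,0,0,0,0,0,0,0,0],"xyz":[[-0.03,0.01,0],[-0.08,0.027,0],[-0.13,0.044,0],[-0.18,0.061,0],[-0.23,0.078,0],[-0.28,0.095,0],[-0.33,0.112,0],[-0.38,0.129,0],[-0.42,0.143,0],[-0.4605,0.157,0]],"dr":[[0,0,0],[0,0,0],[0,0,0],[0,0,0],[0,0,0],[0,0,0],[0,0,0],[0,0,0],[0,0,0],[0,0,0]]}'; python3 -m inch '{"jaw":[0,0,0],"xyz":[[0,0,0],[0,0,0],[0,0,0]],"dr":[[0,0,0],[0,0,0],[0,0,0]]}'
python3 - <<'E'
from h import *
plan([.5182,-.0355,.29],ux); print(st()[0],r.state()["contact_force"])
E
```

```text
t: 13.45
tcp_pos: [0.5156, -0.0377, 0.3038]
orientation: [-0.001, 0.786, 0.618, -0.001]
contact_force: [0.2, -0.4, -0.0]
gripper_width: 0.0154
gripper_force: 79.0
t: 13.75
tcp_pos: [0.516, -0.0354, 0.3043]
orientation: [-0.001, 0.786, 0.619, -0.001]
contact_force: [-0.4, -0.1, -0.8]
gripper_width: 0.0153
gripper_force: 79.0
xyz [0.0005 0.0028 0.0178]
dr 1 [-0.0017 -0.0002  0.0004]
dr -1 [ 4.0000e-04 -2.6000e-03 -1.9996e+00]
[ 0.51597168 -0.03537373  0.30425455] [-0.35138233 -0.12130038 -0.79220966]
```

```bash
python3 -m inch '{"jaw":[0,0,0,0],"xyz":[[0.0005,0.0028,0.008],[0.0005,0.0028,0.016],[0.0005,0.0028,0.022],[0.0005,0.0028,0.022]],"dr":[[0,0,0],[0,0,0],[0,0,0],[0,0,0]]}'; python3 -m inch '{"jaw":[0,0,0,0,0],"xyz":[[0,0,0.003],[0,0,0.006],[0,0,0.009],[0,0,0.012],[0,0,0.012]],"dr":[[0,0,0],[0,0,0],[0,0,0],[0,0,0],[0,0,0]]}';python3 -m inch '{"jaw":[0,0,0,0],"xyz":[[0,0,0.003],[0,0,0.006],[0,0,0.009],[0,0,0.009]],"dr":[[0,0,0],[0,0,0],[0,0,0],[0,0,0]]}'
```

```text
t: 14.15
tcp_pos: [0.5183, -0.0357, 0.2862]
orientation: [-0.001, 0.785, 0.619, -0.001]
contact_force: [-0.3, -0.3, -1.8]
gripper_width: 0.0157
gripper_force: 79.0
t: 14.65
tcp_pos: [0.5188, -0.0365, 0.2778]
orientation: [-0.0, 0.786, 0.619, -0.0]
contact_force: [-0.1, -0.3, -1.0]
gripper_width: 0.0156
gripper_force: 79.2
t: 15.05
tcp_pos: [0.5186, -0.0368, 0.2712]
orientation: [0.0, 0.786, 0.619, -0.001]
contact_force: [-4.2, -3.1, 5.1]
gripper_width: 0.0154
gripper_force: 79.8
```

```bash
python3 -m inch '{"jaw":[0,0,0],"xyz":[[-0.0013,-0.0012,0],[-0.0013,-0.0012,0.003],[-0.0013,-0.0012,0.003]],"dr":[[0,0,0],[0,0,0],[0,0,0]]}'; python3 -m inch '{"jaw":[0,0,0,0],"xyz":[[0,0,0.002],[0,0,0.004],[0,0,0.006],[0,0,0.006]],"dr":[[0,0,0],[0,0,0],[0,0,0],[0,0,0]]}'
```

```text
t: 15.35
tcp_pos: [0.5174, -0.0373, 0.2676]
orientation: [-0.0, 0.786, 0.619, -0.0]
contact_force: [-2.1, -3.7, -0.7]
gripper_width: 0.0153
gripper_force: 79.1
t: 15.75
tcp_pos: [0.5175, -0.0373, 0.2633]
orientation: [-0.0, 0.786, 0.619, -0.001]
contact_force: [-3.0, -5.1, 1.2]
gripper_width: 0.0155
gripper_force: 79.4
```

```bash
python3 -m inch '{"jaw":[0,0,0],"xyz":[[-0.0015,-0.0006,0],[-0.0015,-0.0006,0.002],[-0.0015,-0.0006,0.003]],"dr":[[0,0,0],[0,0,0],[0,0,0]]}'; python3 -m inch '{"jaw":[0,0,0,0],"xyz":[[0,0,0.002],[0,0,0.004],[0,0,0.006],[0,0,0.006]],"dr":[[0,0,0],[0,0,0],[0,0,0],[0,0,0]]}'
```

```text
t: 16.05
tcp_pos: [0.5171, -0.0379, 0.2611]
orientation: [-0.0, 0.786, 0.619, 0.0]
contact_force: [-0.9, -1.9, 0.4]
gripper_width: 0.0155
gripper_force: 79.2
t: 16.45
tcp_pos: [0.5169, -0.0381, 0.256]
orientation: [-0.0, 0.786, 0.619, -0.0]
contact_force: [-2.2, -1.9, -1.0]
gripper_width: 0.0156
gripper_force: 79.1
```

```bash
python3 -m inch '{"jaw":[0,0,0,0],"xyz":[[0,0,0.002],[-0.0006,-0.0003,0.004],[-0.0006,-0.0003,0.006],[-0.0006,-0.0003,0.006]],"dr":[[0,0,0],[0,0,0],[0,0,0],[0,0,0]]}'; python3 -m inch '{"jaw":[0,0,0,0],"xyz":[[0,0,0.002],[0,0,0.004],[0,0,0.005],[0,0,0.005]],"dr":[[0,0,0],[0,0,0],[0,0,0],[0,0,0]]}'
```

```text
t: 16.85
tcp_pos: [0.5166, -0.0385, 0.2514]
orientation: [-0.0, 0.786, 0.619, 0.0]
contact_force: [-1.6, -0.8, -0.3]
gripper_width: 0.0154
gripper_force: 79.3
t: 17.25
tcp_pos: [0.5165, -0.0384, 0.2487]
orientation: [-0.0, 0.786, 0.619, -0.0]
contact_force: [-6.1, 0.1, 10.4]
gripper_width: 0.0158
gripper_force: 80.6
```

```bash
for i in 1 2 3; do python3 -m inch '{"jaw":[0,0,0],"xyz":[[0,0,0.002],[0,0,0.002],[0,0,0.002]],"dr":[[0,0,0],[0,0,0],[0,0,0]]}' | grep -E "tcp|contact|width"; done
```

```text
tcp_pos: [0.5166, -0.0384, 0.2485]
contact_force: [-10.3, 1.6, 19.5]
gripper_width: 0.0155
tcp_pos: [0.5168, -0.0384, 0.2483]
contact_force: [-13.5, 2.0, 28.3]
gripper_width: 0.0156
tcp_pos: [0.5169, -0.0384, 0.2482]
contact_force: [-17.9, 2.9, 36.7]
gripper_width: 0.0155
```

```bash
for i in 1 2; do python3 -m inch '{"jaw":[0,0,0],"xyz":[[0,-0.0015,-0.0005],[0,-0.0015,-0.0005],[0,-0.0015,-0.0005]],"dr":[[0,0,0],[0,0,0],[0,0,0]]}' | grep -E "tcp|ori|contact|width"; done
python3 - <<'E'
from h import *
print(r.state()["torque"])
# side profiles along lid's +y face, at several x' from hinge
g=r.get_image("side").astype(int)
hinge=np.array([.518,-.0362])+.0705*ux
for rho in(.02,.05,.08):
    p=hinge-rho*ux+.035*uy
    z0=proj("side",np.r_[p,.035]);z1=proj("side",np.r_[p,.065]); z2=proj("side",np.r_[p,.065+rho*.065])
    u=int(round(z0[0])); print(rho,"z35,51,65,65+tilt rows",z0.round(1),proj("side",np.r_[p,.051]).round(1),z1.round(1),z2.round(1))
    for v in range(int(z1[1])-10,int(z0[1])+5): print(v,g[v,u],end=" ")
    print()
E
```

```text
tcp_pos: [0.5163, -0.0383, 0.2483]
orientation: [0.001, 0.786, 0.619, 0.0]
contact_force: [-14.1, 1.5, 32.4]
gripper_width: 0.0158
tcp_pos: [0.5157, -0.0382, 0.2483]
orientation: [0.002, 0.786, 0.619, 0.001]
contact_force: [-9.9, 0.7, 26.7]
gripper_width: 0.0154
[0.20418177 1.74057152 0.01986045]
0.02 z35,51,65,65+tilt rows [230.7 187.3] [230.6 182.5] [230.5 178.2] [230.5 177.8]
168 [ 90  99 147] 169 [152 153 172] 170 [192 190 193] 171 [198 196 195] 172 [200 198 198] 173 [193 192 191] 174 [170 172 174] 175 [150 153 158] 176 [148 151 156] 177 [147 150 156] 178 [147 151 155] 179 [150 155 159] 180 [150 153 158] 181 [151 154 159] 182 [151 154 158] 183 [151 154 159] 184 [150 154 159] 185 [150 154 158] 186 [154 157 162] 187 [168 169 173] 188 [218 214 214] 189 [239 236 235] 190 [241 238 238] 191 [241 238 238] 
0.05 z35,51,65,65+tilt rows [241.1 189.2] [241.  184.4] [241.  180.1] [241.  179.1]
170 [56 57 63] 171 [57 57 63] 172 [56 56 62] 173 [58 56 63] 174 [62 61 68] 175 [76 75 79] 176 [78 78 83] 177 [82 82 88] 178 [121 123 128] 179 [146 148 153] 180 [150 153 157] 181 [150 153 158] 182 [148 152 157] 183 [151 154 159] 184 [150 153 158] 185 [149 154 158] 186 [151 153 159] 187 [151 155 159] 188 [153 156 161] 189 [171 172 175] 190 [221 219 219] 191 [241 238 237] 192 [243 240 239] 193 [243 240 239] 
0.08 z35,51,65,65+tilt rows [251.5 191.2] [251.6 186.4] [251.7 182.1] [251.7 180.5]
172 [193 193 191] 173 [189 188 187] 174 [183 182 180] 175 [200 199 197] 176 [222 221 219] 177 [208 207 205] 178 [167 168 169] 179 [148 151 156] 180 [137 139 144] 181 [122 124 130] 182 [134 135 141] 183 [149 152 156] 184 [150 154 158] 185 [153 155 159] 186 [151 155 159] 187 [152 154 159] 188 [151 155 158] 189 [152 155 160] 190 [152 155 160] 191 [154 156 159] 192 [154 153 156] 193 [152 148 150] 194 [153 148 150] 195 [152 148 149]
```

```bash
python3 -m inch '{"jaw":[0,0,0,0,0,0,0,0],"xyz":[[0,-0.0012,0],[0,-0.0012,0],[0,-0.0012,0],[0,-0.0012,0],[0,-0.0012,0],[0,-0.0012,0],[0,-0.0012,0],[0,-0.0012,0]],"dr":[[0,0,0],[0,0,0],[0,0,0],[0,0,0],[0,0,0],[0,0,0],[0,0,0],[0,0,0]]}'
python3 - <<'E'
from h import *
import cv2
# ridge/knob check: bright knob top centroid in the top view now vs. at the station before
t=r.get_image("top"); print(proj("top",[.560,.0335,.073]))
a=cv2.imread("pics/g4.png")[:,400:]; a=cv2.resize(a,(80,100),interpolation=cv2.INTER_AREA)
b=t[120:220,260:340,::-1]
m=cv2.matchTemplate(np.ascontiguousarray(b),a[45:62,20:36],cv2.TM_CCOEFF_NORMED); print(cv2.minMaxLoc(m))
E
```

```text
t: 19.6
tcp_pos: [0.5153, -0.0381, 0.2484]
orientation: [0.002, 0.786, 0.619, 0.002]
contact_force: [-8.1, 0.1, 24.8]
gripper_width: 0.0156
gripper_force: 82.2
[285.81312235 173.59864737]
(-0.5219907760620117, 0.9768324494361877, (30, 37), (20, 45))
```

```bash
python3 -c "
from station import r
print(r.finish_job())"
```

```text
the job is handed in; nothing more can be done
None
```

I handed the job in at about 20 s. The cell is in the station notch and the arm is still gripping the pin, pressing down with about 25 N. The pin height and a side-view check both indicate that the halves are shut and the pin is home, though I had no picture views left to confirm this by eye. I kept clear of the beaker, petri dish and tweezers.

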